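# Put the spatula away and snap the cover on the instrument tray

## Task

Lay the black-handled spatula flat in its empty pocket of the grey instrument tray, blade in the wider slot, and let go of it. Then fit the blue-framed clear cover on the tray and press it straight down until it snaps under the spring clips at both ends. Keep pressing: finish with the gripper still on the cover, holding it firmly down on the rim (about 10 N) so that it can be taped shut, and leave the beaker, bottle and tube rack where they stand.

Things in the scene. Friction and masses are not known exactly. Their poses are not given: they have to be found in the camera images.
- tray: Fixed grey plastic instrument tray, 240 mm long (its x) by 112 mm wide (its y); walls 3 mm thick and 30 mm high, floor 3 mm. Origin: centre of its underside; x points to the blade end. Green inserts, 14 mm high, shape the spatula's pocket on the +y side. A rib 12 mm high at y = -16 to -12 mm parts it from the tweezers' lane. A steel spring clip 30 mm wide, 48 mm high, stands outside each end.
- pocket (a point): Point on the tray's inner floor where the spatula's origin belongs: x -20, y +20 mm in the tray, 3 mm above the bench; axes as the tray's. Along x the pocket has a handle slot 24 mm wide (tray x -117 to -65 mm), an open finger trough 65 mm wide (-65 to +30) and a blade slot 38 mm wide (+30 to +117). The spatula has 5 mm of play to each side, 12 mm to each end.
- rim (a point): Centre of the tray's rim plane, 30 mm above the bench; axes as the tray's.
- clip_far (a joint): Spring clip at the tray's +x end, hinged low on the wall: 0 rad = upright, at rest; grows to about 0.1 as it is pushed outward. The noses of the two clips stand 237 mm apart, 38 mm above the bench, with slopes that lead the cover in. The push rises to 10 to 12 N while the cover goes from 12 to 8 mm above home, then drops suddenly as the clips spring back; 2 mm of play is left above the edge.
- clip_near (a joint): The same clip at the tray's -x end.
- spatula: Loose laboratory spatula, 210 mm long along its x, about 55 g, lying flat on the bench. Black handle 14 mm wide and 14 mm high, x -85 to +30 mm; steel blade 28 mm wide and 2 mm thick, 7 mm above the underside, ending at x = +125 mm. Origin: underside of the handle, near the centre of mass: grip here, across y.
- blade_tip (a point): Tip of the spatula's blade, 125 mm to +x of its origin and 7 mm above its underside.
- cover: Loose clear cover with dark blue frame and grip bar, about 140 g. Plate 244 (x) by 116 (y) by 3 mm, a round bead along both ends for the clips; under it a tapered lip 10 mm deep enters the tray (4 mm play each way at first, 1.5 mm when home). Origin: centre of the lip's lower edge, z up; plate underside at z = 10 mm. Fits either way round. When home the origin is 20 mm above the tray's.
- cover_grip (a point): Top centre of the cover's grip bar, 33 mm above the cover's origin; the bar is 70 mm long along the cover's x, 24 mm wide across y, and rises 20 mm from the plate.
- tweezers: Steel tweezers, about 138 x 11 x 10 mm, loose, already lying in the tray's -y lane, where they stay. Origin: underside, near the middle.
- beaker: Empty glass beaker, 70 mm across, 85 mm high; bystander. Origin: centre of its underside.
- bottle: Brown reagent bottle, 58 mm across, 110 mm high; bystander. Origin: centre of its underside.
- rack: White tube rack with glass tubes, 150 x 60 mm, 101 mm high; bystander. Origin: centre of its underside.
Not all that is in view belongs to the job. Of the things that look like the tweezers, take the one that is nearest to the robot's base at the start.

How it is judged:
On the way, in this order (a step that is already met when the one before it is completed fails the run):
1. the spatula lies flat in its pocket, blade in the wide slot, released (horizontal distance between spatula and pocket below 0.017 m and z of spatula in the frame of pocket below 0.003 m and x of blade_tip in the frame of tray above 0.085 m and angle between spatula's own z axis and vertical below 0.05 rad and angle between the x axis of spatula and the x axis of tray, either way round below 0.12 rad and contact force between the fingers and spatula below 0.05 N), for 0.2 s.
2. the cover is home: both ends down on the rim and both clips sprung back over it (z of cover in the frame of rim below -0.0085 m and angle between cover's own z axis and vertical below 0.012 rad and horizontal distance between cover and tray below 0.005 m and angle between the x axis of cover and the x axis of tray, either way round below 0.06 rad and value of joint each of clip_far, clip_near below 0.03 rad), for 0.1 s.
At the end, for the whole second after the job is handed in: Cover down on the rim (within 1.5 mm) and level, square on the tray, both clips upright (within 0.03 rad), the fingers still pressing it down (over 6 N between cover and tray). Spatula flat in its pocket (within 17 mm, blade in the wide slot), tweezers still in their lane (all of step 2 and contact force between cover and tray above 6 N and contact force between the fingers and cover above 4 N and linear speed of cover below 0.01 m/s and horizontal distance between spatula and pocket below 0.017 m and z of spatula in the frame of pocket below 0.004 m and x of blade_tip in the frame of tray above 0.085 m and y of tweezers in the frame of tray below -0.015 m and z of tweezers in the frame of tray below 0.012 m); the arm keeps its last pose, push and grip.
It fails at once if the beaker, the bottle or the tube rack was moved by more than 25 mm or tipped (distance of any of beaker, bottle, rack from where it was at the start of the episode above 0.025 m or angle between any of beaker, bottle, rack's own z axis and vertical above 0.3 rad).
It also fails if it takes over 58 s, if anything falls off the work surface, if the arm or the gripper's body presses on something with over 40 N, if the wrist force passes 120 N, or if a joint passes its speed limit or range.

## Robot

A 6-joint arm with a two-finger parallel gripper is mounted at the origin on the work surface. World frame = base frame: x ahead of the robot, y to its left, z up, the work surface at z = 0. Lengths are in m, angles in rad, forces in N, time in s.
With the tool pointing down it reaches from about 0.4 to 0.925 m from the base axis. Payload 12.5 kg.
Tool frame: the origin (TCP) lies on the centre line of the jaws, within the pads' length; the fingertips stand 19 mm ahead of it and the grasp point (between the pads) is the TCP; x points along the fingers, y is the direction in which the jaws open and shut, and the axes are right-handed (so a half turn about x gives the same grasp; the last joint's range is limited). The gripper opens to 95 mm and grips with 3 to 60 N. Pads are 20 mm wide; open, the fingers measure 119 mm over their backs; the gripper's body (75 mm by 180 mm) begins 59 mm behind the grasp point.
Start: joints at [-1.228, 0.491, 1.559, -0, 1.092, -0.106], TCP at [0.271, -0.563, 0.234] pointing down, gripper open.
Joint ranges: [-3.1, 3.1], [-0.84, 2.19], [0.05, 2.79], [-1.13, 4.28], [0.06, 2.93], [-2.69, 2.69]. Speed limits (rad/s): [2.22, 2.22, 2.79, 3.14, 3.14, 3.14].

## Interface

Orientations are given as a 3x3 rotation matrix whose columns are the frame's x, y, z axes.
In Python, from rig import status, optics, ticket gives the robot as it stands.
- The arm moves only by the tool send_rows, never from a script. Its argument "deltas" is a list that holds one entry, the list of rows, each a list of 5 numbers: the closure, from 0 (fully open) to 1 (shut), then the shift along the tool's x, y, z in cm, then the turn about the tool's x in degrees. In form: [[[claw, tx, ty, tz, roll], ...]]. A call has 1 to 12 rows; each row shifts and turns the commanded pose from where the row before left it, along the tool's axes as they then stand; what a row does not reach is not made up. A row lasts 1/12 s, in which the tool goes at most 41.7 mm and 7.16 degrees, less where a joint would pass 70% of its speed; a pose out of reach is approached as far as the arm can. A call is refused whole if a number of a shift passes 4.17 or a number of a turn 7.16, either way. A call with a gripper value outside its range is refused whole. The fingers move at their own pace and stop on an object; "squeeze" is the grip in N (left out, the last holds). Time passes only in rows, so rows that do not move let the fingers close. It gives the time, the measured TCP pose, the force and the opening at its end, in the units of the state.
- status.read_state(): the state, without advancing time (a new reading comes with each control period).
- optics.read_camera(name): name is "side" or "top"; returns a dict with "img" (480x640x3 uint8, red, green, blue), "z_map" (480x640 float32, m along the optical axis (not along the pixel's ray), 0 where there is no reading), "K" (3x3 intrinsics, pixels), "k1" (the pictures are not rectified: a ray, as slopes to the right and down, at radius r is drawn at 1 + k1 r^2 times it, then the intrinsics apply), "origin" and "attitude" of the camera in the world. Camera axes: x right, y down, z forward; pixel columns grow to the right and rows downward; lengths in m; the calibration is good to about 2 mm. A picture is of the moment at which its call begins.
- ticket.sign_off(): hands the job in, once; it reports no verdict.
The state is a dict: "time_s": time; "joint_pos": joint angles; "joint_vel": joint speeds; "joint_torque": joint torques, N m; "tool_pos": TCP position; "ee_rot": TCP orientation; "force": force on the tool from outside, world axes, zero at the start; "moment": the same for the moment, N m; "finger_gap": opening from 0.0 (shut) to 1.0 (fully open).
Only numpy, scipy, OpenCV 4.12 (cv2) and the standard library are available. Lean on these libraries where they do the work, as an engineer would, in place of code of your own. Each camera call takes 0.05 s, during which the arm holds its last target.

## Working session

There is one attempt and no reset: what is moved stays moved. The work goes in short steps, Python scripts to look and compute and a tool call to move; the robot and the scene stay as the last step left them, time stands still between calls to the robot, and variables do not carry over. Pictures are saved under pics/ and viewed, and the job is handed in when it is done.

Besides the shell and the picture viewer there is one more tool, called after ">>>" in YAML: its name, and indented under it one key for each argument. send_rows: Moves the arm, as the interface text tells. Its arguments: {"type":"object","properties":{"deltas":{"type":"array","items":{"type":"array","items":{"type":"array","items":{"type":"number"}}}},"squeeze":{"type":"number"}},"required":["deltas"]}

```bash
ls; mkdir -p pics
cat > h.py <<'E'
import numpy as np, cv2
from rig import status, optics, ticket
def cap(name,tag):
    c=optics.read_camera(name); np.savez(f'{tag}.npz',**c); cv2.imwrite(f'pics/{tag}.png',c['img'][:,:,::-1]); return c
def load(tag): return dict(np.load(f'{tag}.npz'))
def ray(c,u,v):
    K=c['K'];k=float(c['k1']); x=(u-K[0,2])/K[0,0]; y=(v-K[1,2])/K[1,1]
    p=cv2.undistortPoints(np.array([[[u,v]]],float),K,np.array([k,0,0,0,0.]))[0,0]
    return np.array([p[0],p[1],1.])
def atz(c,u,v,z):
    d=c['attitude']@ray(c,u,v); o=c['origin']; return o+d*(z-o[2])/d[2]
def dep(c,u,v):
    z=c['z_map'][int(round(v)),int(round(u))]; return c['origin']+c['attitude']@(ray(c,u,v)*z)
def crop(c,tag,u0,v0,u1,v1,s):
    im=cv2.resize(c['img'][v0:v1,u0:u1],None,fx=s,fy=s,interpolation=cv2.INTER_CUBIC); cv2.imwrite(f'pics/{tag}.png',im[:,:,::-1])
E
python3 - <<'E'
from h import *
for n in('top','side'):
    c=cap(n,n+'0'); print(n,c['K'].tolist(),c['k1'],c['origin'],c['attitude'].tolist())
s=status.read_state(); print(s)
E
```

```text
pics
top [[434.5020073532373, 0.0, 322.57241195578695], [0.0, 434.5020073532373, 232.18158881217605], [0.0, 0.0, 1.0]] -0.02486710209856003 [0.46749798 0.02126083 1.01843644] [[-0.022982237971330286, -0.9946125616535897, 0.10108248581586092], [-0.9995923813768087, 0.02114816393324841, -0.01917879703457038], [0.016937763467174217, -0.10148205438961622, -0.9946931711867701]]
side [[596.7705150222821, 0.0, 312.94959464185683], [0.0, 596.7705150222821, 238.7955814217318], [0.0, 0.0, 1.0]] 0.024409426849147493 [0.24706277 0.76501479 1.04317759] [[-0.9332217551733101, -0.270175339828331, 0.23685953943190166], [-0.3590592928634386, 0.7254342297464916, -0.5872151245672426], [-0.013174971713599909, -0.6330485479493342, -0.7739999716147188]]
{'time_s': 0.1, 'joint_pos': array([-1.22760097e+00,  4.91443341e-01,  1.55939795e+00,  1.91450337e-05,
        1.09166429e+00, -1.05599809e-01]), 'joint_vel': array([-0.00026319, -0.00070364, -0.00071447,  0.00033114, -0.00301822,
       -0.00177946]), 'joint_torque': array([ 2.24342708e-03, -6.13624549e+01, -2.58602768e+01,  6.93353126e-02,
        4.70128481e-02, -7.22934169e-05]), 'tool_pos': array([ 0.27113434, -0.56291193,  0.23315167]), 'ee_rot': array([[-2.91199734e-04,  4.33872240e-01, -9.00974358e-01],
       [ 8.65406537e-04, -9.00973950e-01, -4.33872323e-01],
       [-9.99999583e-01, -9.06052605e-04, -1.13112498e-04]]), 'force': array([-0.36473124, -0.94333384,  0.1099873 ]), 'moment': array([-0.03233696,  0.01639757,  0.03497618]), 'finger_gap': 1.0014288036879886}
```

View pics/top0.png

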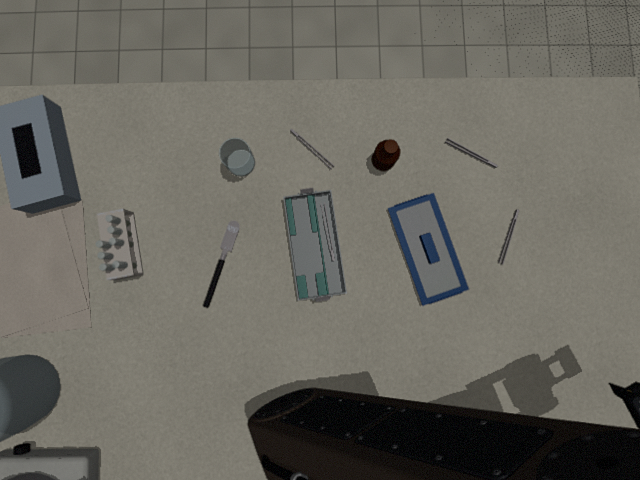

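View pics/side0.png

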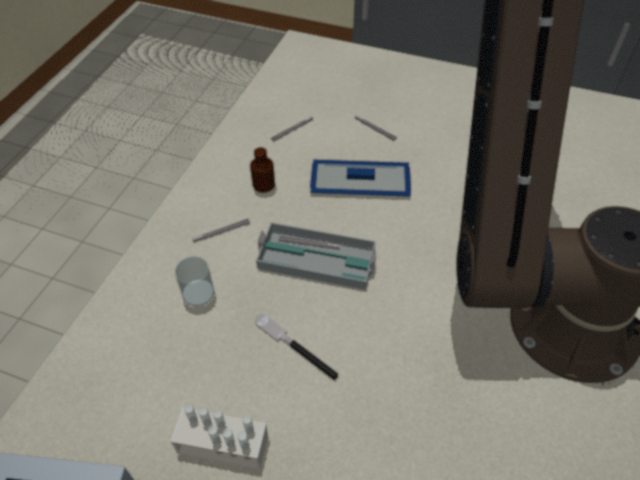

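Run:
```python
from h import *
c=load('top0')
crop(c,'t_tray',270,175,360,310,4.4);crop(c,'t_cov',375,180,480,315,4.4);crop(c,'t_spa',190,210,250,315,5.5)
c=load('side0')
crop(c,'s_tray',245,215,390,295,5.5)
```

```text
(no output)
```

View pics/t_tray.png

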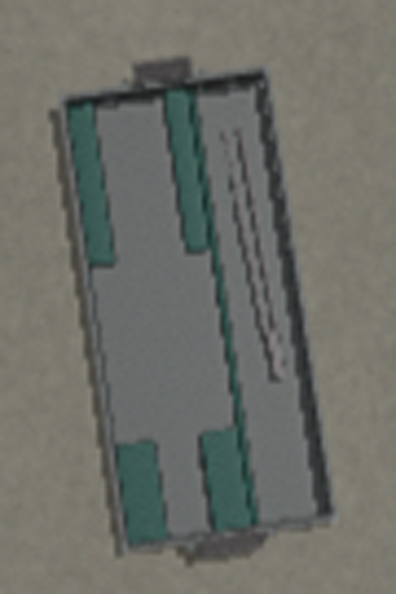

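View pics/t_cov.png

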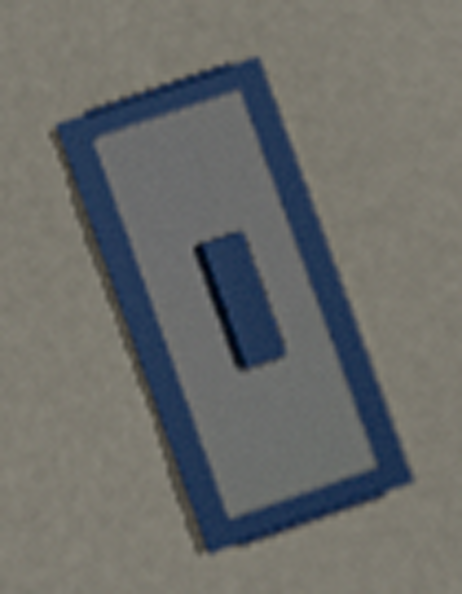

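View pics/t_spa.png

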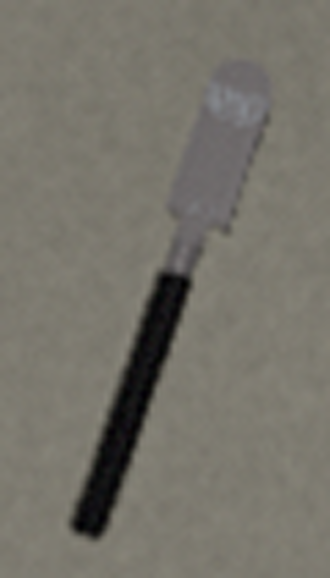

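View pics/s_tray.png

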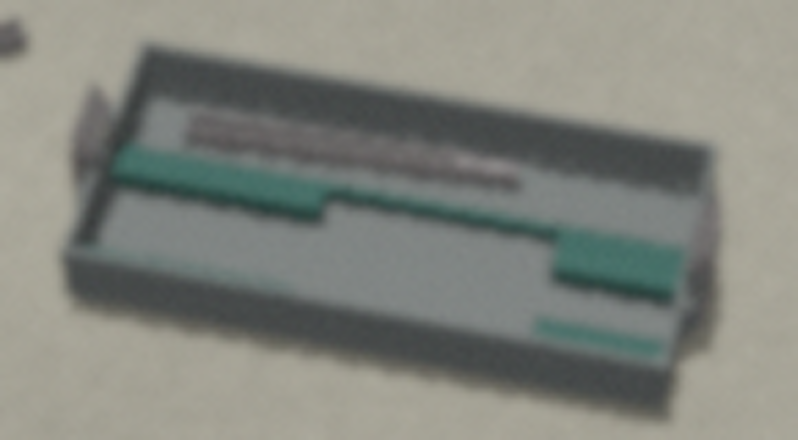

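```bash
cat > fit.py <<'E'
from h import *
from scipy.optimize import least_squares
def proj(c,P):
    R=c['attitude'].T; p=cv2.projectPoints(np.asarray(P,float),cv2.Rodrigues(R)[0],-R@c['origin'],c['K'],np.array([float(c['k1']),0,0,0,0]))[0]
    return p[:,0]
def fit(c,loc,uv,z0=0,g=(0.5,0,0)):
    loc=np.array(loc,float)
    def W(q):
        C,S=np.cos(q[2]),np.sin(q[2]); return np.c_[q[0]+C*loc[:,0]-S*loc[:,1],q[1]+S*loc[:,0]+C*loc[:,1],loc[:,2]+z0]
    r=least_squares(lambda q:(proj(c,W(q))-uv).ravel(),g); return r.x,np.round(r.fun,1)
def un(pts,s,o): return (np.array(pts,float)+.5)/s-.5+np.array(o)
E
python3 - <<'E'
from fit import *
t=load('top0');s=load('side0')
rim=[[.12,.056,.03],[.12,-.056,.03],[-.12,.056,.03],[-.12,-.056,.03]]
print('tray top',fit(t,rim,un([(65,100),(265,75),(120,550),(330,515)],4.4,(270,175))))
print('tray side',fit(s,rim,un([(65,255),(150,45),(670,370),(712,148)],5.5,(245,215))))
cov=[[.122,.058,.013],[.122,-.058,.013],[-.122,-.058,.013],[-.122,.058,.013]]
print('cov top',fit(t,cov,un([(58,122),(258,58),(412,480),(205,552)],4.4,(375,180))))
print('cov side full',fit(s,cov,np.array([(310,192),(314,161),(410,164),(410,195)])))
sp=[[-.085,0,.014],[.03,0,.014],[.125,0,.009]]
print('spat',fit(t,sp,un([(88,530),(176,272),(243,60)],5.5,(190,210))))
crop(s,'s_cov',300,150,420,205,6.6);crop(s,'s_spa',250,310,345,385,8)
E
```

```text
tray top (array([0.54033365, 0.02264637, 0.11472616]), array([-1.6, -1.1,  1. , -1.8, -0.4,  0.9,  1. ,  1.9]))
tray side (array([0.53770168, 0.02536813, 0.12559933]), array([-0.8,  0. , -1.4, -0.5,  0.2,  0.4,  2. , -0.2]))
cov top (array([ 0.52760558, -0.24198906,  0.29631575]), array([-0.8, -1. , -0. , -1.5,  0.3,  1.3,  0.5,  1. ]))
cov side full (array([ 0.52268663, -0.23700724,  0.29875601]), array([-1.1,  0.7, -1.7, -1.9,  0.5, -1.3,  2.2,  1.8]))
spat (array([ 0.48469825,  0.24623385, -0.31569725]), array([-0.1,  1. , -0.4, -0.4,  0.5, -0.7]))
```

View pics/s_cov.png

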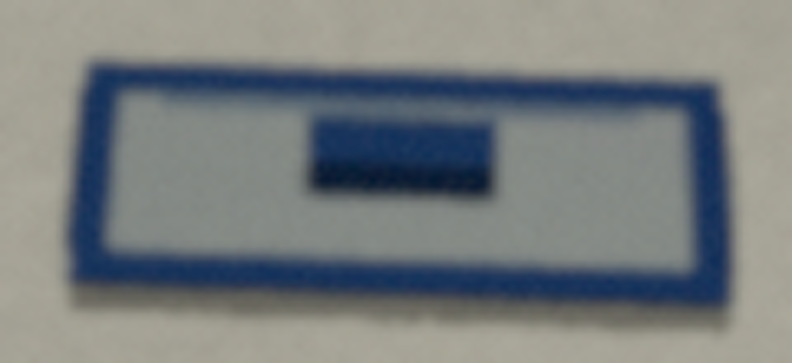

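View pics/s_spa.png

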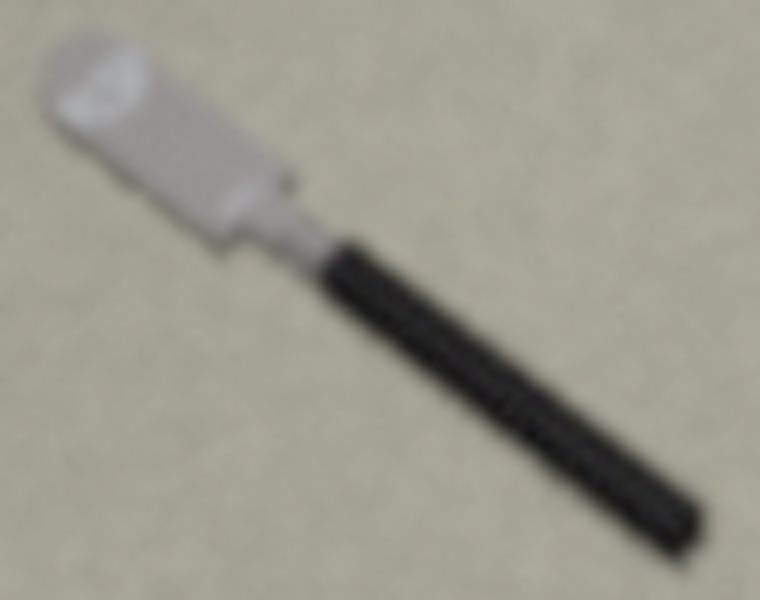

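```bash
cat >> fit.py <<'E'
def W(q,loc,z0=0):
    loc=np.array(loc,float);C,S=np.cos(q[2]),np.sin(q[2]); return np.c_[q[0]+C*loc[:,0]-S*loc[:,1],q[1]+S*loc[:,0]+C*loc[:,1],loc[:,2]+z0]
def overlay(c,tag,box,s,polys):
    u0,v0,u1,v1=box
    im=cv2.resize(c['img'][v0:v1,u0:u1],None,fx=s,fy=s,interpolation=cv2.INTER_CUBIC)[:,:,::-1].copy()
    for P,col in polys:
        p=((proj(c,P)-(u0,v0)+.5)*s-.5).round().astype(int); cv2.polylines(im,[p.reshape(-1,1,2)],True,col,1)
    cv2.imwrite(f'pics/{tag}.png',im)
def rect(x0,x1,y0,y1,z): return [[x0,y0,z],[x1,y0,z],[x1,y1,z],[x0,y1,z]]
E
python3 - <<'E'
from fit import *
t=load('top0');s=load('side0')
q=(.5395,.0237,.119)
L=[rect(-.12,.12,-.056,.056,.03),rect(.03,.117,.001,.039,.014),rect(-.117,-.065,.008,.032,.014),rect(-.117,.117,-.053,.053,.003)]
P=[(W(q,l),k) for l,k in zip(L,[(0,0,255),(0,255,255),(0,255,255),(255,0,255)])]
overlay(t,'o_t',(270,175,360,310),4.4,P); overlay(s,'o_s',(245,215,390,295),5.5,P)
print('cov side',fit(s,[[.122,.058,.013],[.122,-.058,.013],[-.122,-.058,.013],[-.122,.058,.013]],un([(75,280),(95,68),(716,85),(728,303)],6.6,(300,150))))
print('spat s',fit(s,[[-.085,0,.014],[.03,0,.014],[.125,0,.009]],un([(697,515),(350,250),(70,50)],8,(250,310))))
qc=(.526,-.240,.297)
P=[(W(qc,l),(0,0,255)) for l in [rect(-.122,.122,-.058,.058,.013),rect(-.035,.035,-.012,.012,.033)]]
overlay(t,'oc_t',(375,180,480,315),4.4,P); overlay(s,'oc_s',(300,150,420,205),6.6,P)
E
```

```text
cov side (array([ 0.52386779, -0.23858638,  0.3079192 ]), array([-2. ,  0.4, -2.1, -1. ,  1.9, -0.6,  2.2,  0.4]))
spat s (array([ 0.47929934,  0.24746049, -0.33981964]), array([ 1.5,  1.2, -0.9, -0.6, -0.7, -0.9]))
```

View pics/o_t.png

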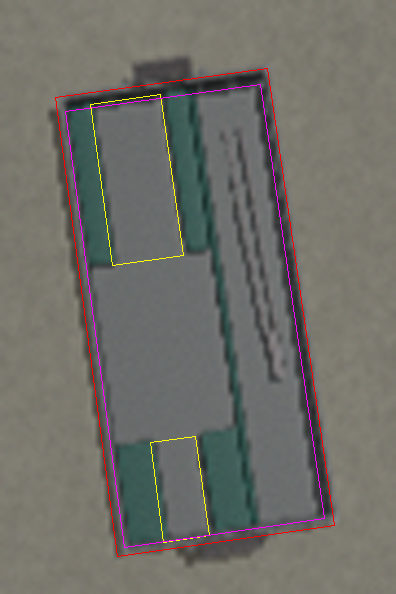

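View pics/o_s.png

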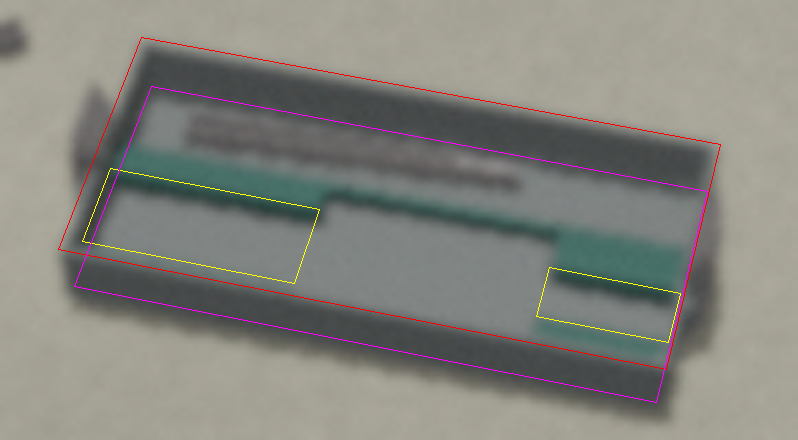

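View pics/oc_t.png

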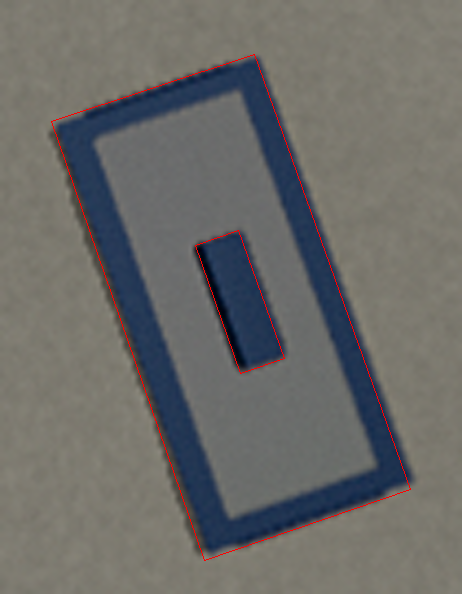

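View pics/oc_s.png

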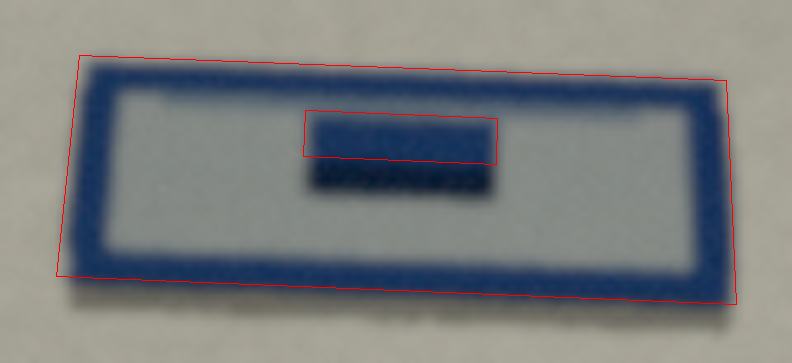

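Run:
```python
from fit import *
for n,pts in(('top',[(260,230),(360,230),(355,330),(280,350),(225,260),(480,230),(430,250)]),('side',[(240,240),(400,300),(300,210),(330,430),(200,340),(360,172),(350,185)])):
    c=load(n+'0')
    for p in pts: print(n,p,dep(c,*p).round(4), atz(c,*p,0).round(4))
```

```text
top (260, 230) [0.5792 0.1486 0.0011] [0.5793 0.1487 0.    ]
top (360, 230) [ 5.743e-01 -8.690e-02 -5.000e-04] [ 0.5743 -0.0869  0.    ]
top (355, 330) [ 0.3427 -0.0678  0.0024] [ 0.3424 -0.068   0.    ]
top (280, 350) [0.3021 0.1052 0.0036] [0.3015 0.1055 0.    ]
top (225, 260) [0.5104 0.2304 0.0029] [0.5106 0.231  0.    ]
top (480, 230) [ 0.5681 -0.3726  0.0015] [ 0.5682 -0.3732  0.    ]
top (430, 250) [ 0.5214 -0.2416  0.035 ] [ 0.5233 -0.2509  0.    ]
side (240, 240) [7.193e-01 3.460e-02 3.000e-04] [0.7195 0.0344 0.    ]
side (400, 300) [ 0.3379  0.0632 -0.0008] [0.3378 0.0638 0.    ]
side (300, 210) [ 6.261e-01 -9.700e-02  5.000e-04] [ 0.6263 -0.0974  0.    ]
side (330, 430) [0.3791 0.3755 0.0025] [0.3794 0.3745 0.    ]
side (200, 340) [6.832e-01 2.943e-01 2.000e-04] [0.6833 0.2943 0.    ]
side (360, 172) [ 0.5245 -0.2336  0.0338] [ 0.5338 -0.267   0.    ]
side (350, 185) [ 0.5392 -0.2049  0.0117] [ 0.5425 -0.2158  0.    ]
```

>>> send_rows:
  deltas:
    - [[0,0,0,0,-7],[0,0,0,0,-7],[0,0,0,0,-7],[0,0,0,0,-7],[0,0,0,0,-7],[0,0,0,0,-7],[0,0,0,0,-7],[0,0,0,0,-7],[0,0,0,0,-7],[0,0,0,0,-7],[0,0,0,0,-7],[0,0,0,0,-7]]

```text
time_s: 1.1
tool_pos: [0.2712, -0.563, 0.2333]
ee_rot: [[-0.0, 0.939, 0.343], [0.001, 0.343, -0.939], [-1.0, -0.0, -0.001]]
force: [0.3, 0.5, 0.5]
finger_gap: 1.001
```

>>> send_rows:
  deltas:
    - [[0,0,0,0,-7],[0,0,0,0,-7],[0,0,0,0,-7],[0,0,0,0,-7],[0,0,0,0,-7],[0,0,0,0,-7],[0,0,0,0,-7],[0,0,0,0,-2.5],[0,0,0,0,0]]

```text
time_s: 1.85
tool_pos: [0.2712, -0.563, 0.2333]
ee_rot: [[-0.0, 0.32, 0.947], [0.001, 0.947, -0.32], [-1.0, 0.0, -0.0]]
force: [-0.2, -0.3, -0.5]
finger_gap: 1.002
```

>>> send_rows:
  deltas:
    - [[0,0,3,1,0],[0,0,3.8,1.5,0],[0,0,3.8,1.5,0],[0,0,3.8,1.5,0],[0,0,3.8,1.5,0],[0,0,3.8,1,0],[0,0,3.8,0,0],[0,0,3.8,0,0],[0,0,3.8,0,0],[0,0,3.8,0,0],[0,0,3.8,0,0],[0,0,3.8,-1,0]]

```text
time_s: 2.85
tool_pos: [0.4828, -0.16, 0.2335]
ee_rot: [[0.001, 0.324, 0.946], [-0.0, 0.946, -0.324], [-1.0, -0.0, 0.001]]
force: [0.6, 0.6, 0.2]
finger_gap: 0.999
```

>>> send_rows:
  deltas:
    - [[0,0,3.8,-1.5,0],[0,0,3.8,-2,0],[0,0,3.8,-2,0],[0,0,3.8,-2,0],[0,0,3.8,-2,0],[0,0,3.8,-2,0],[0,0,3.8,-1,0],[0,0,3.8,0,0],[0,0,3,0,0],[0,0,0,0,0],[0,0,0,0,0]]

```text
time_s: 3.77
tool_pos: [0.4718, 0.1898, 0.2332]
ee_rot: [[-0.001, 0.321, 0.947], [-0.0, 0.947, -0.321], [-1.0, -0.001, -0.001]]
force: [-1.2, 0.6, -0.8]
finger_gap: 0.998
```

```bash
cat >> fit.py <<'E'
def go(P,yaw_y=None):
    s=status.read_state(); R=s['ee_rot']; d=np.array(P)-s['tool_pos']
    print('t',s['time_s'],'tcp',s['tool_pos'].round(4),'q',s['joint_pos'].round(3),'F',s['force'].round(2),'gap',round(s['finger_gap'],3),'tilt',R[:2,0].round(4))
    a=np.degrees(np.arctan2(R[1,1],R[0,1]));print('yawY',a.round(2),'delta cm in tool',(R.T@d*100).round(2), 'roll',None if yaw_y is None else round(a-yaw_y,2))
E
python3 - <<'E'
from fit import *
go((.482,.247,.15),71.2)
c=cap('top','top1');s=cap('side','side1')
E
```

```text
t 3.7667 tcp [0.4718 0.1898 0.2332] q [ 0.253  0.327  1.84  -0.     0.975 -0.991] F [-1.16  0.61 -0.84] gap 0.998 tilt [-0.0007 -0.0003]
yawY 71.26 delta cm in tool [ 8.31  5.75 -0.87] roll 0.06
```

View pics/side1.png

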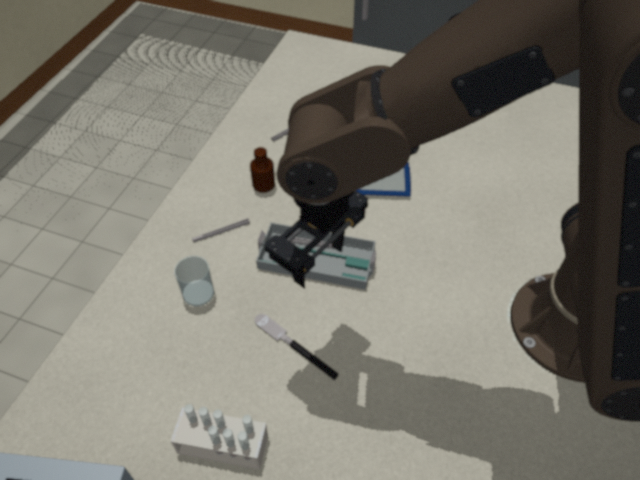

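>>> send_rows:
  deltas:
    - [[0,0,2.9,-0.4,0],[0,1,2.9,-0.5,0],[0,3,0,0,0],[0,3,0,0,0],[0,3,0,0,0],[0,3,0,0,0],[0,2,0,0,0],[0,1,0,0,0],[0,0,0,0,0],[0,0,0,0,0]]

```text
time_s: 4.7
tool_pos: [0.4825, 0.2458, 0.0741]
ee_rot: [[0.0, 0.323, 0.946], [-0.0, 0.946, -0.323], [-1.0, -0.0, 0.0]]
force: [0.3, -0.4, 0.7]
finger_gap: 1.004
```

Run:
```python
from fit import *
go((.482,.247,.022),71.2)
c=cap('top','top2');s=cap('side','side2'); crop(c,'t2',170,190,290,320,4.4);crop(s,'s2',220,280,370,400,5)
```

```text
t 4.7 tcp [0.4825 0.2458 0.0741] q [ 0.349  0.593  1.912 -0.     0.636 -0.892] F [ 0.32 -0.41  0.73] gap 1.004 tilt [ 0.     -0.0001]
yawY 71.14 delta cm in tool [ 5.21  0.1  -0.08] roll -0.06
```

View pics/s2.png

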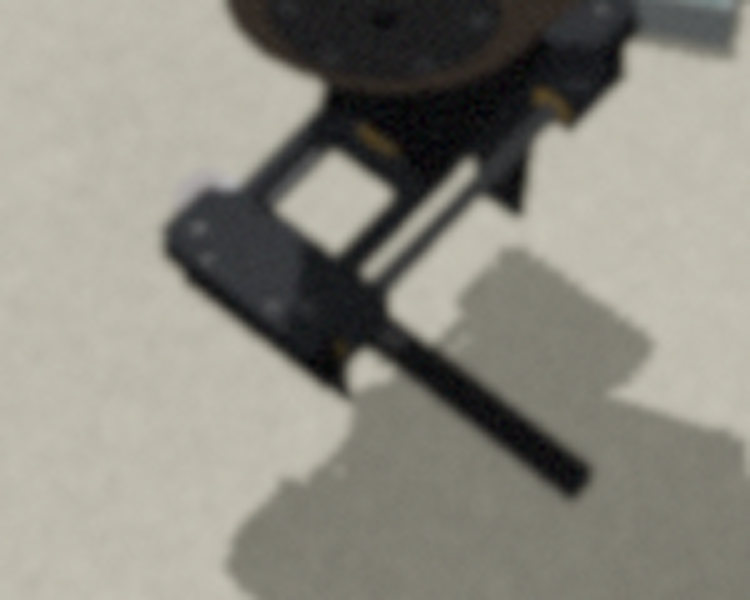

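View pics/t2.png

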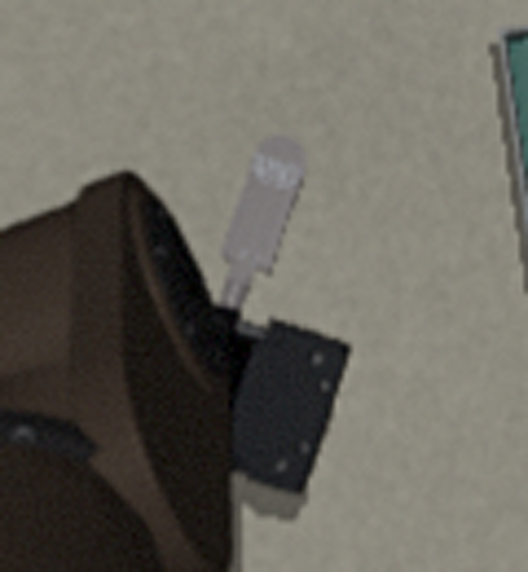

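>>> send_rows:
  deltas:
    - [[0,2,0.1,-0.1,0],[0,2,0,0,0],[0,0.9,0,0,0],[0,0.3,0,0,0],[0,0,0,0,0],[1,0,0,0,0],[1,0,0,0,0],[1,0,0,0,0],[1,0,0,0,0],[1,0,0,0,0],[1,0,0,0,0],[1,0,0,0,0]]
  squeeze: 25

```text
time_s: 5.8
tool_pos: [0.4815, 0.2477, 0.0217]
ee_rot: [[0.0, 0.322, 0.947], [-0.0, 0.947, -0.322], [-1.0, -0.0, 0.0]]
force: [0.5, -0.2, -0.5]
finger_gap: 0.567
```

>>> send_rows:
  deltas:
    - [[1,0,0,0,0],[1,0,0,0,0],[1,0,0,0,0],[1,-0.5,0,0,0],[1,-1,0,0,0],[1,-2,0,0,0],[1,-2,0,0,0],[1,-2,0,0,0],[1,-1,0,0,0],[1,0,0,0,0]]

```text
time_s: 6.63
tool_pos: [0.4823, 0.248, 0.1091]
ee_rot: [[0.004, 0.322, 0.947], [0.001, 0.947, -0.322], [-1.0, 0.003, 0.003]]
force: [-0.5, -0.3, -0.8]
finger_gap: 0.005
```

Run:
```python
from fit import *
go((.482,.247,.1),71.2)
c=cap('top','top3');s=cap('side','side3'); crop(c,'t3',170,190,290,320,4.4);crop(s,'s3',220,280,370,400,5)
```

```text
t 6.6333 tcp [0.4823 0.248  0.1091] q [ 0.353  0.538  1.889 -0.     0.71  -0.89 ] F [-0.49 -0.33 -0.84] gap 0.005 tilt [0.0039 0.0013]
yawY 71.22 delta cm in tool [ 0.91 -0.11 -0.  ] roll 0.02
```

View pics/s3.png

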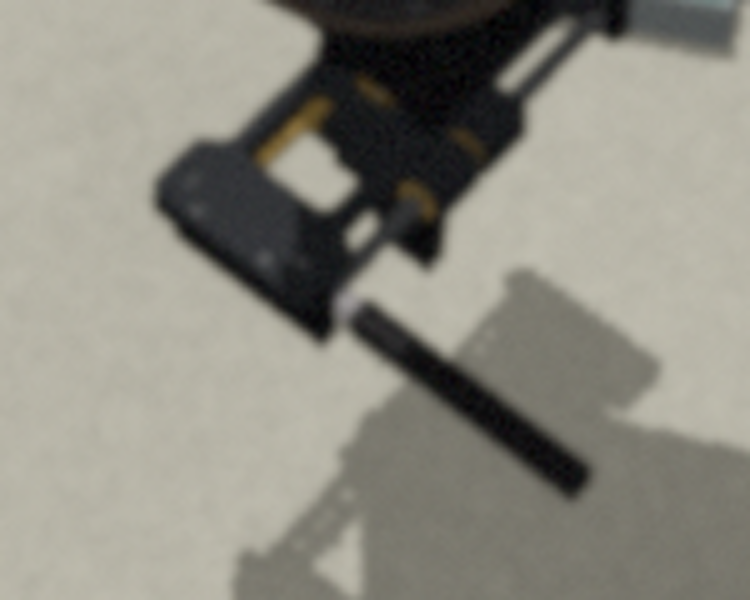

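View pics/t3.png

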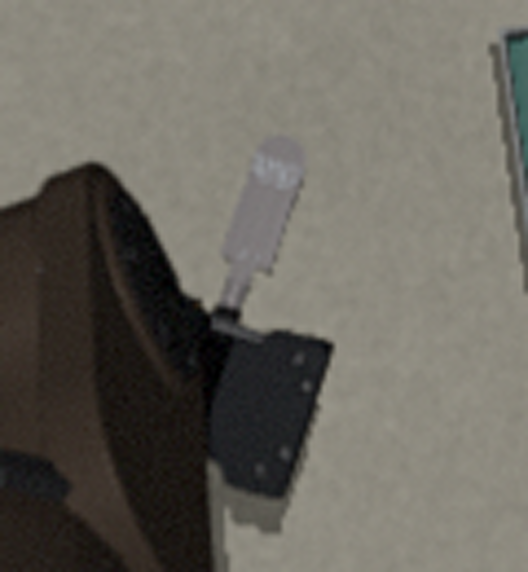

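The fingers close slowly (about 6 % per row), and I lifted before they had closed. The spatula is unmoved, so I'll reopen and redo the grasp.

>>> send_rows:
  deltas:
    - [[0.4,0,0,0,0],[0.4,0,0,0,0],[0.4,0,0,0,0],[0.4,0,0,0,0],[0.4,0,0,0,0],[0.4,0,0,0,0],[0.4,1,0,0,0],[0.4,3,0,0,0],[0.4,3,0,0,0],[0.4,1.4,0,0,0],[0.4,0.3,0,0,0],[0.4,0,0,0,0]]

```text
time_s: 7.73
tool_pos: [0.4812, 0.2478, 0.0193]
ee_rot: [[-0.001, 0.322, 0.947], [-0.0, 0.947, -0.322], [-1.0, -0.0, -0.0]]
force: [-2.2, 1.4, 5.7]
finger_gap: 0.602
```

>>> send_rows:
  deltas:
    - [[1,0,0,0,0],[1,0,0,0,0],[1,0,0,0,0],[1,0,0,0,0],[1,0,0,0,0],[1,0,0,0,0],[1,0,0,0,0],[1,0,0,0,0],[1,0,0,0,0]]

```text
time_s: 8.48
tool_pos: [0.4814, 0.2476, 0.0195]
ee_rot: [[-0.0, 0.322, 0.947], [-0.0, 0.947, -0.322], [-1.0, -0.0, -0.0]]
force: [0.0, -0.3, -0.5]
finger_gap: 0.145
```

>>> send_rows:
  deltas:
    - [[1,0,0,0,0],[1,0,0,0,0],[1,-0.5,0,0,0],[1,-1,0,0,0],[1,-2,0,0,0],[1,-2,0,0,0],[1,-2,0,0,0],[1,-1.5,0,0,0],[1,-1,0,0,0],[1,0,0,0,0]]

```text
time_s: 9.32
tool_pos: [0.4822, 0.248, 0.122]
ee_rot: [[0.004, 0.322, 0.947], [0.001, 0.947, -0.322], [-1.0, 0.002, 0.003]]
force: [1.1, 0.5, -1.0]
finger_gap: 0.143
```

Run:
```python
from fit import *
C,S=np.cos(.119),np.sin(.119); x,y=-.02,.02
p=(.539+C*x-S*y,.024+S*x+C*y,.1);print(p)
go(p,90+np.degrees(.119))
c=cap('top','top4');s=cap('side','side4'); crop(c,'t4',170,190,290,320,4.4);crop(s,'s4',220,260,370,380,5)
```

```text
(np.float64(0.5167670561880128), np.float64(0.04148417025348983), 0.1)
t 9.3167 tcp [0.4822 0.248  0.122 ] q [ 0.353  0.518  1.879 -0.     0.74  -0.89 ] F [ 1.13  0.53 -0.97] gap 0.143 tilt [0.0036 0.0012]
yawY 71.22 delta cm in tool [  2.19 -18.45   9.92] roll -25.6
```

View pics/s4.png

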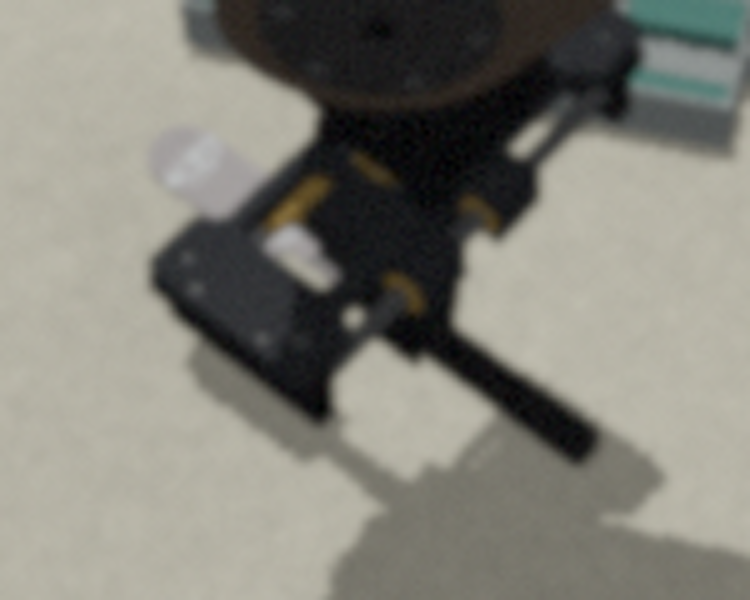

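View pics/t4.png

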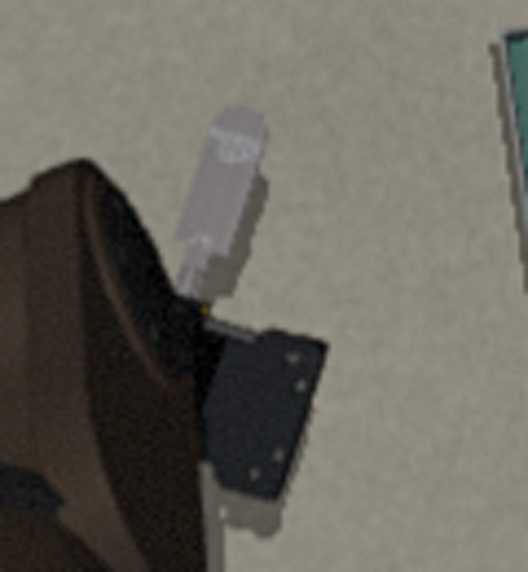

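Run:
```python
from fit import *
t=load('top4');s=load('side4')
R=status.read_state()['ee_rot']; o=np.array([.4822,.248,.122])
u=un([(242,105)],4.4,(170,190))[0]; P=atz(t,*u,.111); print(P,(P-o)@R)
u=un([(158,143)],5,(220,260))[0]; P=atz(s,*u,.111); print('tip',P,(P-o)@R)
u=un([(588,435)],5,(220,260))[0]; P=atz(s,*u,.1165); print('hend',P,(P-o)@R)
for c,pts,off,sc in((t,[(242,150),(210,210)],(170,190),4.4),(s,[(200,165),(585,440),(520,390),(470,350)],(220,260),5)):
    for p in pts:
        u=un([p],sc,off)[0]; P=dep(c,*u); print(p,P.round(4),((P-o)@R).round(4))
```

```text
[0.60363297 0.2088969  0.111     ] [0.01105405 0.00208098 0.12755193]
tip [0.59848313 0.21131895 0.111     ] [0.01105182 0.00271567 0.12189646]
hend [0.40366767 0.27409102 0.1165    ] [ 0.00546511 -0.00058886 -0.08275328]
(242, 150) [0.582  0.209  0.1104] [ 0.0117 -0.0048  0.1071]
(210, 210) [0.5533 0.2234 0.114 ] [ 0.008  -0.0004  0.0752]
(200, 165) [0.5794 0.2149 0.111 ] [ 0.011  -0.      0.1027]
(585, 440) [0.4048 0.2739 0.1119] [ 0.01   -0.0004 -0.0817]
(520, 390) [0.4317 0.2667 0.1183] [ 0.0037  0.0015 -0.0538]
(470, 350) [0.4547 0.2561 0.1151] [ 0.0068 -0.0012 -0.0286]
```

>>> send_rows:
  deltas:
    - [[1,0,0,0,-6.4],[1,0,0,0,-6.4],[1,0,0,0,-6.4],[1,0,0,0,-6.4],[1,0,-2,0.1,0],[1,0,-3.2,0.1,0],[1,0,-3.5,0.2,0],[1,0,-3.5,0.2,0],[1,0,-3.5,0.2,0],[1,0,-3.2,0.2,0],[1,0,-2,0,0],[1,0,0,0,0]]

```text
time_s: 10.42
tool_pos: [0.5163, 0.0382, 0.1185]
ee_rot: [[-0.002, -0.115, 0.993], [-0.0, 0.993, 0.115], [-1.0, -0.0, -0.002]]
force: [1.1, 0.3, -0.3]
finger_gap: 0.147
```

Run:
```python
from fit import *
C,S=np.cos(.119),np.sin(.119); x,y=-.02,.02
p=(.539+C*x-S*y,.024+S*x+C*y,.0235)
go(p,90+np.degrees(.119))
```

```text
t 10.4167 tcp [0.5163 0.0382 0.1185] q [-5.400e-02  4.980e-01  1.938e+00 -1.000e-03  7.070e-01 -1.739e+00] F [ 1.14  0.32 -0.27] gap 0.147 tilt [-0.0015 -0.0003]
yawY 96.62 delta cm in tool [9.5  0.32 0.1 ] roll -0.2
```

>>> send_rows:
  deltas:
    - [[1,1,0.3,0.1,0],[1,2,0,0,0],[1,2,0,0,0],[1,1,0,0,0],[1,0.6,0,0,0],[1,0,0,0,0],[1,0,0,0,0]]

```text
time_s: 11.0
tool_pos: [0.5169, 0.045, 0.0536]
ee_rot: [[-0.0, -0.119, 0.993], [-0.0, 0.993, 0.119], [-1.0, 0.0, -0.0]]
force: [-0.7, -0.5, 0.0]
finger_gap: 0.141
```

Run:
```python
from fit import *
C,S=np.cos(.119),np.sin(.119); x,y=-.02,.02
p=(.539+C*x-S*y,.024+S*x+C*y,.0235)
go(p,90+np.degrees(.119))
c=cap('top','top5');s=cap('side','side5'); crop(c,'t5',255,170,375,310,4.2);crop(s,'s5',235,205,395,305,5)
```

```text
t 11.0 tcp [0.5169 0.045  0.0536] q [-0.04   0.607  1.98  -0.     0.555 -1.731] F [-0.66 -0.54  0.01] gap 0.141 tilt [-0.0004 -0.    ]
yawY 96.85 delta cm in tool [ 3.01 -0.35 -0.05] roll 0.03
```

View pics/s5.png

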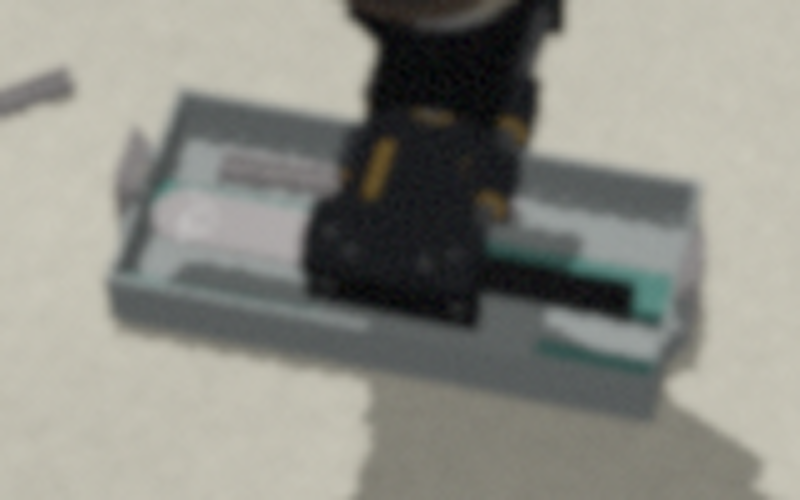

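View pics/t5.png

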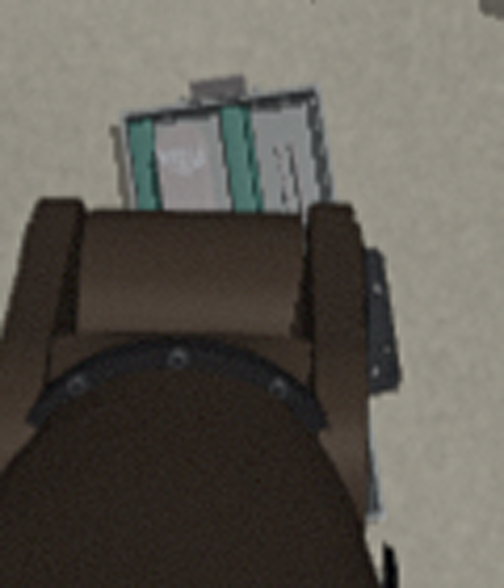

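>>> send_rows:
  deltas:
    - [[1,0,-0.3,0,0],[1,0.5,0,0,0],[1,0.5,0,0,0],[1,0,0,0,0],[1,0,0,0,0]]

```text
time_s: 11.52
tool_pos: [0.517, 0.0414, 0.0433]
ee_rot: [[-0.001, -0.118, 0.993], [-0.0, 0.993, 0.118], [-1.0, 0.0, -0.001]]
force: [0.4, -0.0, -0.7]
finger_gap: 0.146
```

Run:
```python
from fit import *
C,S=np.cos(.119),np.sin(.119); x,y=-.02,.02
p=(.539+C*x-S*y,.024+S*x+C*y,.0235)
go(p,90+np.degrees(.119))
c=cap('top','top6');s=cap('side','side6'); crop(c,'t6',275,180,345,230,10);crop(s,'s6',235,205,395,305,5)
```

```text
t 11.5167 tcp [0.517  0.0414 0.0433] q [-0.047  0.626  1.985 -0.     0.532 -1.737] F [ 0.42 -0.02 -0.67] gap 0.146 tilt [-0.0007 -0.0001]
yawY 96.81 delta cm in tool [ 1.98  0.01 -0.03] roll -0.01
```

View pics/s6.png

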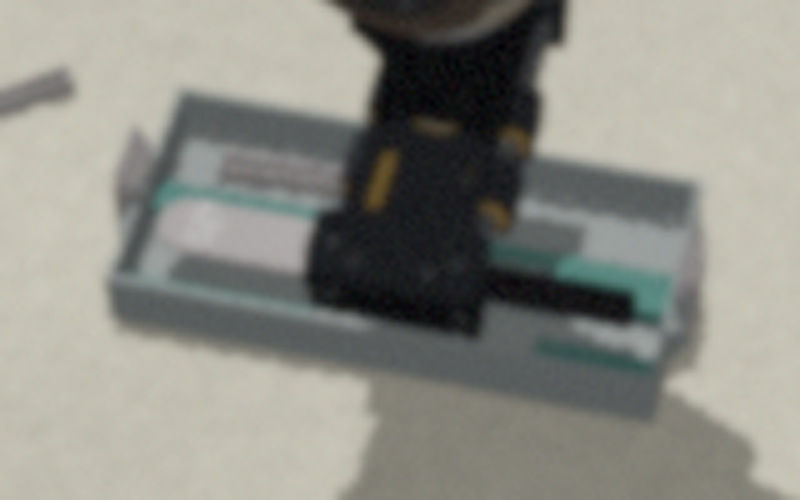

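View pics/t6.png

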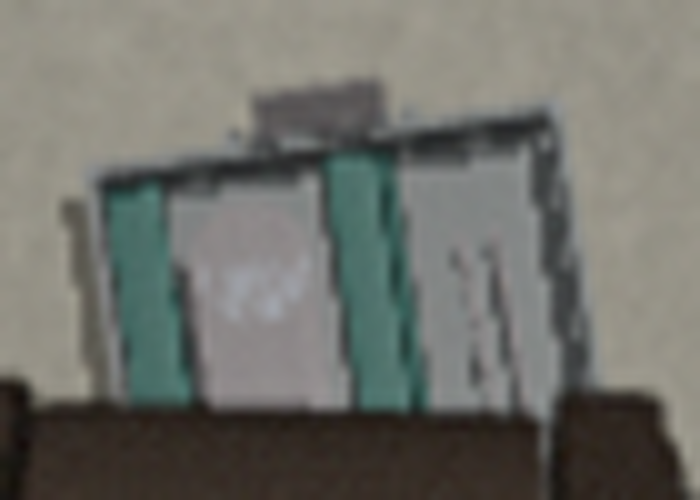

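>>> send_rows:
  deltas:
    - [[1,0.6,0,0,0],[1,0.6,0,0,0],[1,0.4,0,0,0],[1,0.3,0,0,0],[1,0.1,0,0,0],[1,0,0,0,0],[1,0,0,0,0]]

```text
time_s: 12.2
tool_pos: [0.5172, 0.0415, 0.0236]
ee_rot: [[-0.0, -0.119, 0.993], [-0.0, 0.993, 0.119], [-1.0, -0.0, -0.0]]
force: [-0.0, -0.3, 0.7]
finger_gap: 0.147
```

>>> send_rows:
  deltas:
    - [[1,0.1,0,0,0],[0.74,0,0,0,0],[0.74,0,0,0,0],[0.74,0,0,0,0],[0.74,0,0,0,0],[0.74,0,0,0,0]]

```text
time_s: 12.7
tool_pos: [0.5173, 0.0415, 0.0227]
ee_rot: [[0.0, -0.119, 0.993], [-0.0, 0.993, 0.119], [-1.0, -0.0, 0.0]]
force: [0.8, -0.5, -0.5]
finger_gap: 0.259
```

>>> send_rows:
  deltas:
    - [[0.74,-0.5,0,0,0],[0.74,-1.5,0,0,0],[0.74,-3,0,0,0],[0.74,-3,0,0,0],[0.74,-2,0,0,0],[0.5,-2,0,0,0],[0,0,-3,0,0],[0,0,-3.5,0,0],[0,0,-3.5,0,0],[0,0,-3.5,0,0],[0,0,-3.5,0,0],[0,0,0,0,0]]

```text
time_s: 13.7
tool_pos: [0.5381, -0.1323, 0.1431]
ee_rot: [[0.002, -0.115, 0.993], [-0.001, 0.993, 0.115], [-1.0, -0.002, 0.002]]
force: [-0.5, 0.9, 0.4]
finger_gap: 0.697
```

Run:
```python
from fit import *
y=np.radians(17.2)
go((.5258,-.2403,.10),107.2)
c=cap('top','top7');s=cap('side','side7'); crop(c,'t7',255,170,375,310,4.2);crop(s,'s7',235,205,395,305,5)
```

```text
t 13.7 tcp [ 0.5381 -0.1323  0.1431] q [-3.600e-01  5.020e-01  1.832e+00 -1.000e-03  8.060e-01 -2.045e+00] F [-0.48  0.87  0.44] gap 0.697 tilt [ 0.0017 -0.0014]
yawY 96.61 delta cm in tool [  4.32 -10.58  -2.48] roll -10.59
```

View pics/s7.png

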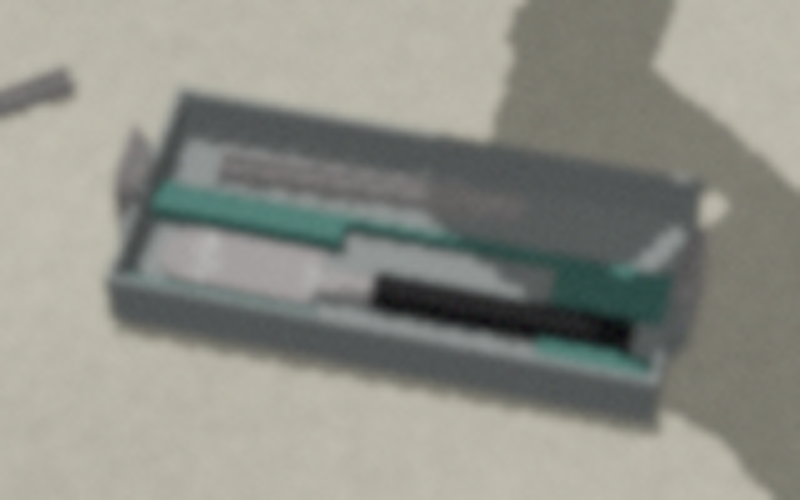

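View pics/t7.png

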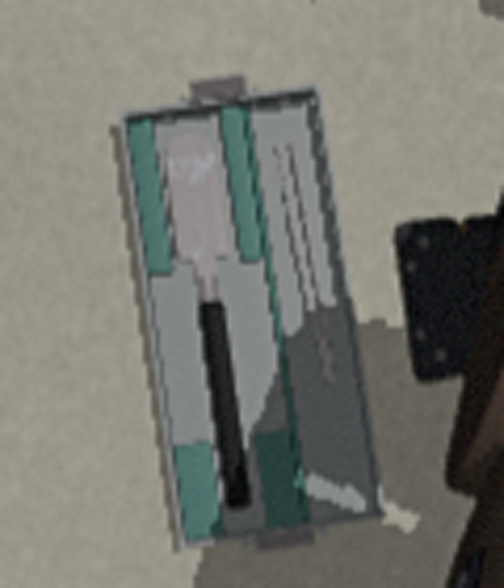

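>>> send_rows:
  deltas:
    - [[0,0,0,0,-5.3],[0,0,0,0,-5.3],[0,0,-2.5,-1.1,0],[0,1,-2.5,-1.1,0],[0,2,-2.5,-1.1,0],[0,1.3,-2.4,-1.1,0],[0,0,0,0,0],[0,0,0,0,0],[0,0,0,0,0]]

```text
time_s: 14.55
tool_pos: [0.5251, -0.2337, 0.1]
ee_rot: [[-0.0, -0.3, 0.954], [0.0, 0.954, 0.3], [-1.0, 0.0, -0.0]]
force: [-0.3, 0.3, 0.2]
finger_gap: 1.001
```

Run:
```python
from fit import *
go((.5258,-.2403,.034),107.2)
c=cap('top','top8');s=cap('side','side8'); crop(c,'t8',375,180,480,315,4.4);crop(s,'s8',300,140,420,205,6)
```

```text
t 14.55 tcp [ 0.5251 -0.2337  0.1   ] q [-0.534  0.588  1.813  0.     0.742 -2.409] F [-0.25  0.32  0.18] gap 1.001 tilt [-0.0002  0.0002]
yawY 107.45 delta cm in tool [ 6.6  -0.65 -0.13] roll 0.25
```

View pics/s8.png

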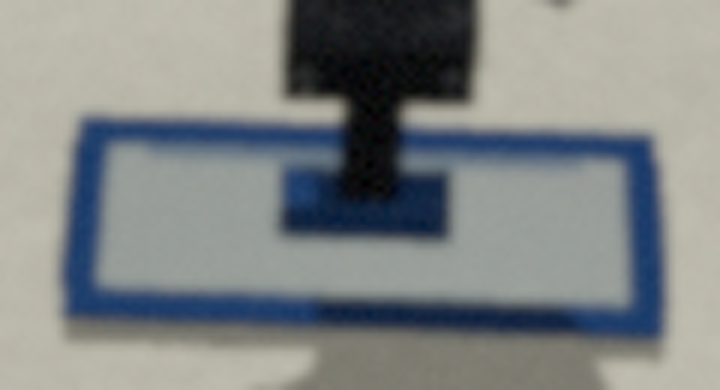

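View pics/t8.png

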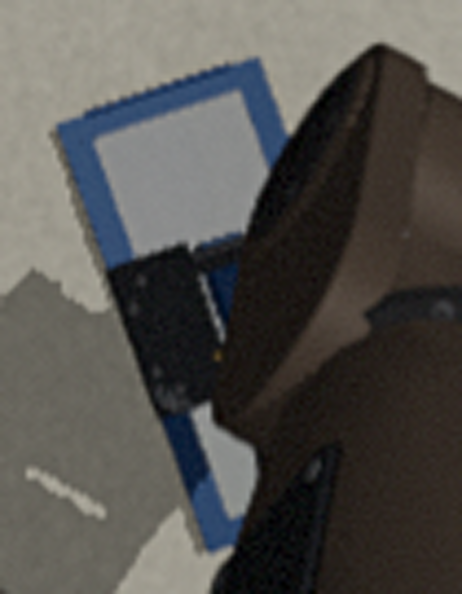

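>>> send_rows:
  deltas:
    - [[0,0,-0.6,-0.1,0],[0,1.5,0,0,0],[0,2.5,0,0,0],[0,1.6,0,0,0],[0.5,0.8,0,0,0],[0.5,0.2,0,0,0],[0.5,0,0,0,0],[0.5,0,0,0,0]]
  squeeze: 50

```text
time_s: 15.32
tool_pos: [0.5263, -0.2411, 0.0345]
ee_rot: [[0.001, -0.3, 0.954], [-0.001, 0.954, 0.3], [-1.0, -0.001, 0.001]]
force: [0.1, 0.8, -0.4]
finger_gap: 0.771
```

>>> send_rows:
  deltas:
    - [[1,0,0,0,0],[1,0,0,0,0],[1,0,0,0,0],[1,0,0,0,0],[1,0,0,0,0],[1,0,0,0,0],[1,0,0,0,0],[1,0,0,0,0],[1,0,0,0,0],[1,0,0,0,0],[1,0,0,0,0],[1,0,0,0,0]]

```text
time_s: 16.32
tool_pos: [0.5259, -0.241, 0.0337]
ee_rot: [[0.0, -0.299, 0.954], [-0.0, 0.954, 0.299], [-1.0, -0.0, 0.0]]
force: [-0.3, 1.2, 0.5]
finger_gap: 0.247
```

>>> send_rows:
  deltas:
    - [[1,-0.3,0,0,0],[1,-0.8,0,0,0],[1,-1.5,0,0,0],[1,-2,0,0,0],[1,-2,0,0,0],[1,-2,0,0,0],[1,-2,0,0,0],[1,-1.5,0,0,0],[1,-0.8,0,0,0],[1,0,0,0,0],[1,0,0,0,0]]

```text
time_s: 17.23
tool_pos: [0.5257, -0.2408, 0.1626]
ee_rot: [[0.0, -0.299, 0.954], [-0.0, 0.954, 0.299], [-1.0, -0.0, 0.0]]
force: [0.8, 0.9, -2.1]
finger_gap: 0.247
```

Run:
```python
from fit import *
go((.539,.024,.17),96.82)
c=cap('top','top9');s=cap('side','side9')
```

```text
t 17.2333 tcp [ 0.5257 -0.2408  0.1626] q [-0.544  0.506  1.753 -0.     0.882 -2.419] F [ 0.82  0.92 -2.09] gap 0.247 tilt [ 0.0001 -0.0001]
yawY 107.42 delta cm in tool [-0.74 24.87  9.2 ] roll 10.6
```

View pics/side9.png

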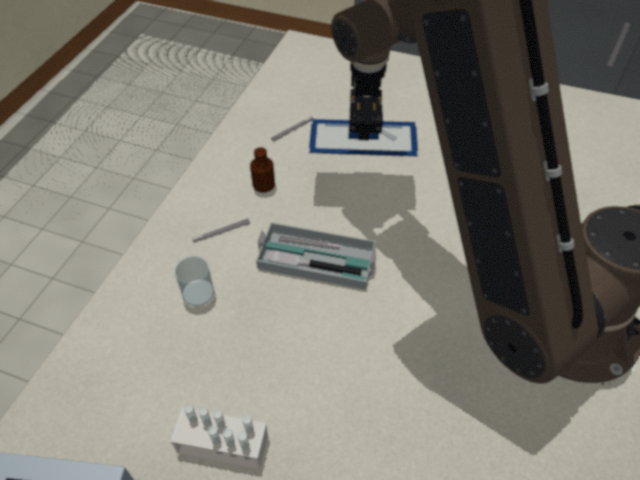

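>>> send_rows:
  deltas:
    - [[1,0,0,0,5.3],[1,0,0,0,5.3],[1,0,2,0.4,0],[1,0,3,0.5,0],[1,0,3,0.5,0],[1,0,3,0.5,0],[1,0,3,0.5,0],[1,0,3,0.5,0],[1,0,3,0.5,0],[1,0,3,0.5,0],[1,0,2,0.3,0],[1,0,1.1,0.2,0]]

```text
time_s: 18.33
tool_pos: [0.5381, 0.0256, 0.1616]
ee_rot: [[-0.002, -0.12, 0.993], [0.0, 0.993, 0.12], [-1.0, 0.0, -0.002]]
force: [-0.3, 0.3, -1.2]
finger_gap: 0.25
```

>>> send_rows:
  deltas:
    - [[1,0,0,0,0],[1,0,0,0,0],[1,1,0,0,0],[1,1.5,0,0,0],[1,1.5,0,0,0],[1,1,0,0,0],[1,0,0,0,0],[1,0,0,0,0]]

```text
time_s: 19.0
tool_pos: [0.5385, 0.0227, 0.1121]
ee_rot: [[-0.001, -0.118, 0.993], [-0.0, 0.993, 0.118], [-1.0, 0.0, -0.001]]
force: [0.8, -0.2, -2.0]
finger_gap: 0.247
```

Run:
```python
from fit import *
go((.539,.024,.085),96.82)
c=cap('top','top10');s=cap('side','side10'); crop(c,'t10',260,170,370,320,4);crop(s,'s10',235,180,395,290,5)
```

```text
t 19.0 tcp [0.5385 0.0227 0.1121] q [-0.08   0.531  1.892 -0.     0.72  -1.769] F [ 0.82 -0.19 -1.98] gap 0.247 tilt [-0.0013 -0.    ]
yawY 96.76 delta cm in tool [2.71 0.12 0.07] roll -0.06
```

View pics/s10.png

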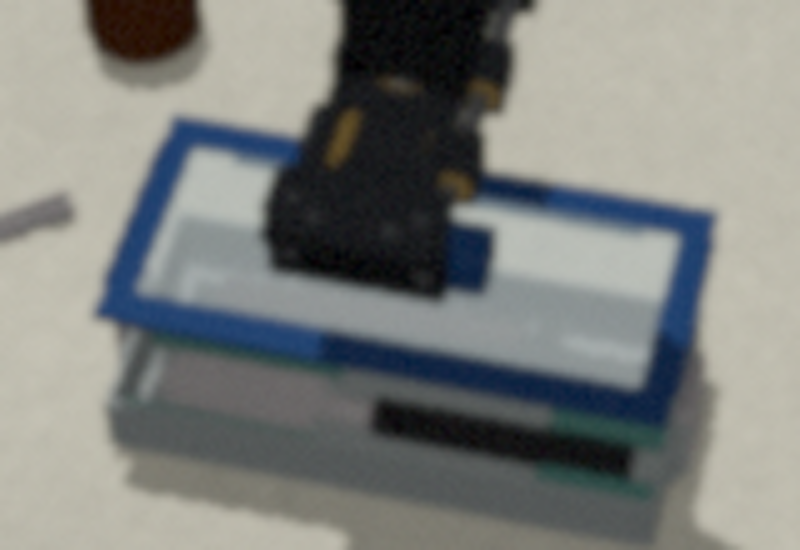

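View pics/t10.png

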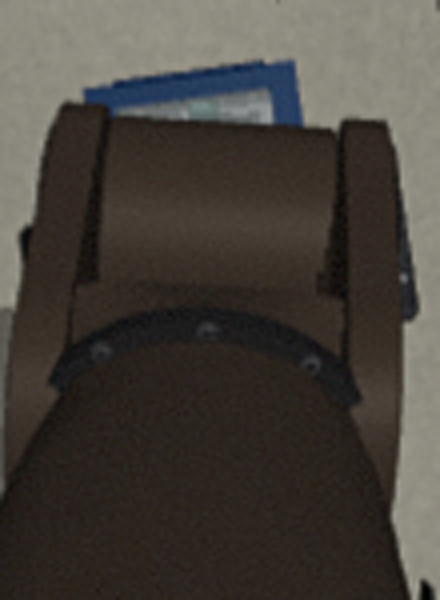

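Run:
```python
from fit import *
s=load('side10')
cov=[[.122,.058,.0914],[.122,-.058,.0914],[-.122,-.058,.0914],[-.122,.058,.0914]]
f=fit(s,cov,un([(102,308),(178,122),(714,214),(676,415)],5,(235,180)));print(f)
q=(.5385,.0227,.118)
overlay(s,'o10',(235,180,395,290),5,[(W(q,cov),(0,0,255)),(W(f[0],cov),(0,255,255)),(W((.5385,.0240,.119),rect(-.12,.12,-.056,.056,.03)),(255,0,255))])
s=load('side7')
overlay(s,'o7',(235,205,395,305),5,[(W((.5377,.0254,.1256),rect(-.12,.12,-.056,.056,.03)),(255,0,255)),(W((.539,.0240,.119),rect(-.12,.12,-.056,.056,.03)),(0,0,255))])
```

```text
(array([0.53666228, 0.02158536, 0.12877623]), array([-2. ,  1.2, -1.3, -2.1,  2.7, -1.4,  0.5,  1.4]))
```

View pics/o10.png

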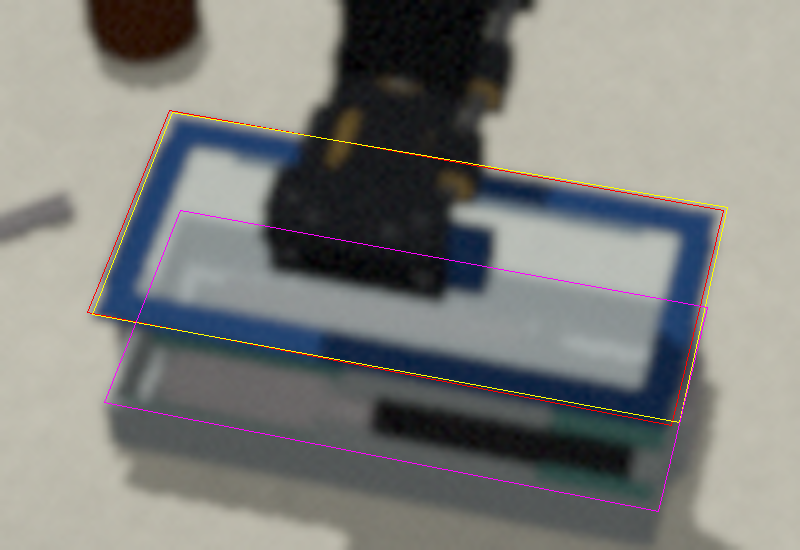

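View pics/o7.png

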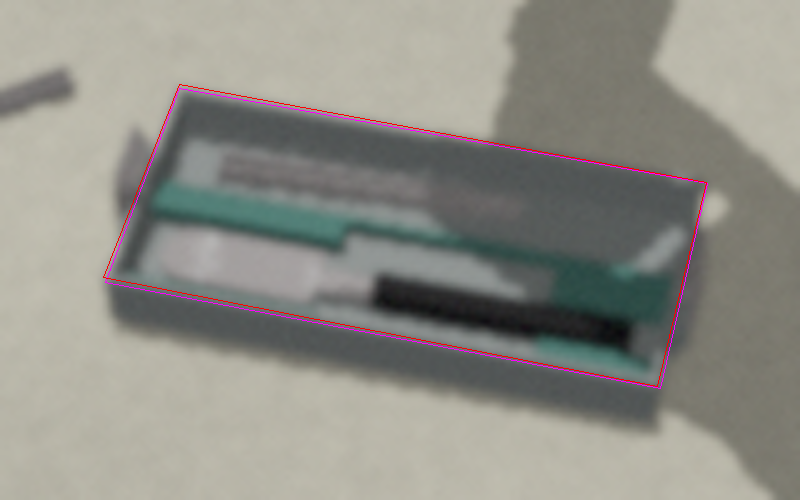

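>>> send_rows:
  deltas:
    - [[1,1,0.1,0,0],[1,1.5,0,0,0],[1,1,0,0,0],[1,0.6,0,0,0],[1,0,0,0,0],[1,0,0,0,0]]

```text
time_s: 19.6
tool_pos: [0.5385, 0.0244, 0.0715]
ee_rot: [[-0.0, -0.119, 0.993], [-0.0, 0.993, 0.119], [-1.0, -0.0, -0.0]]
force: [0.3, 0.0, -2.1]
finger_gap: 0.248
```

Run:
```python
from fit import *
go((.539,.0238,.0637),96.82)
s=cap('side','side11'); crop(s,'s11',235,195,395,305,5)
z=status.read_state()['tool_pos'][2]
h=z-.0337+.0115
cov=[[.122,.058,h],[.122,-.058,h],[-.122,-.058,h],[-.122,.058,h]]
```

```text
t 19.6 tcp [0.5385 0.0244 0.0715] q [-0.077  0.595  1.92  -0.     0.627 -1.767] F [ 0.3   0.04 -2.08] gap 0.248 tilt [-0.0004 -0.0001]
yawY 96.82 delta cm in tool [ 0.78 -0.07  0.04] roll -0.0
```

View pics/s11.png

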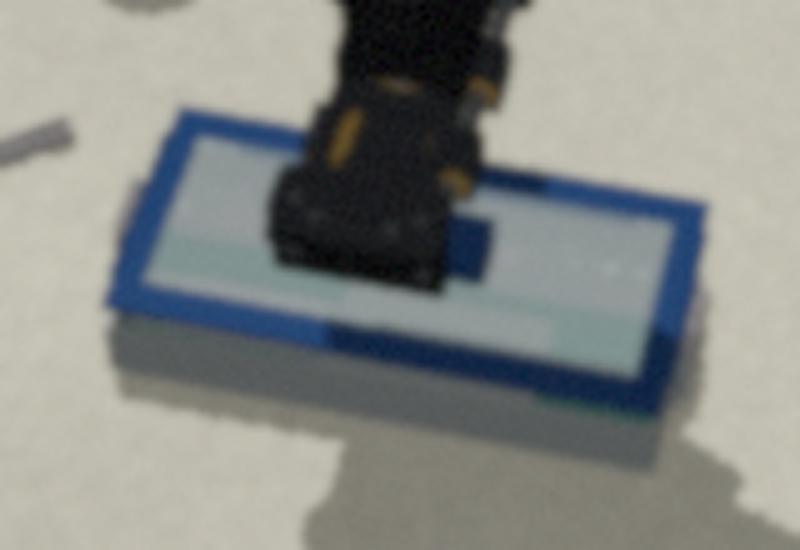

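>>> send_rows:
  deltas:
    - [[1,0.2,0,0,0],[1,0.2,0,0,0],[1,0.1,0,0,0],[1,0,0,0,0],[1,0,0,0,0]]
  squeeze: 60

```text
time_s: 20.07
tool_pos: [0.5388, 0.0244, 0.0668]
ee_rot: [[0.001, -0.119, 0.993], [-0.0, 0.993, 0.119], [-1.0, -0.0, 0.001]]
force: [2.7, 0.8, 0.1]
finger_gap: 0.249
```

>>> send_rows:
  deltas:
    - [[1,0.1,0,0,0],[1,0.1,0,0,0],[1,0,0,0,0]]

```text
time_s: 20.32
tool_pos: [0.5388, 0.0244, 0.0647]
ee_rot: [[0.001, -0.119, 0.993], [-0.0, 0.993, 0.119], [-1.0, -0.0, 0.001]]
force: [3.1, -0.3, 2.0]
finger_gap: 0.25
```

>>> send_rows:
  deltas:
    - [[1,0,0,0.05,0],[1,0,0,0.05,0],[1,0,0,0,0],[1,0,0,0,0]]

```text
time_s: 20.65
tool_pos: [0.5394, 0.0245, 0.0646]
ee_rot: [[-0.0, -0.119, 0.993], [-0.0, 0.993, 0.119], [-1.0, -0.0, -0.0]]
force: [1.1, -0.0, 4.6]
finger_gap: 0.246
```

Good: the side force fell and both clips now take load. I'll carry on down.

>>> send_rows:
  deltas:
    - [[1,0.1,0,0.04,0],[1,0.1,0,0,0],[1,0,0,0,0]]

```text
time_s: 20.9
tool_pos: [0.5401, 0.0246, 0.0629]
ee_rot: [[0.001, -0.119, 0.993], [-0.0, 0.993, 0.119], [-1.0, -0.0, 0.001]]
force: [0.2, 0.6, 6.6]
finger_gap: 0.249
```

>>> send_rows:
  deltas:
    - [[1,0.1,0,0,0],[1,0.1,0,0,0],[1,0,0,0,0]]

```text
time_s: 21.15
tool_pos: [0.5402, 0.0246, 0.0609]
ee_rot: [[0.001, -0.119, 0.993], [-0.0, 0.993, 0.119], [-1.0, -0.0, 0.001]]
force: [-0.9, -0.3, 4.5]
finger_gap: 0.246
```

>>> send_rows:
  deltas:
    - [[1,0.1,0,0,0],[1,0.1,0,0,0],[1,0,0,0,0]]

```text
time_s: 21.4
tool_pos: [0.5391, 0.0246, 0.0583]
ee_rot: [[-0.002, -0.119, 0.993], [0.0, 0.993, 0.119], [-1.0, 0.0, -0.002]]
force: [-4.1, -1.8, 3.6]
finger_gap: 0.251
```

>>> send_rows:
  deltas:
    - [[1,0.1,0,0,0],[1,0.1,0,0,0],[1,0,0,0,0]]

```text
time_s: 21.65
tool_pos: [0.539, 0.0245, 0.0559]
ee_rot: [[-0.003, -0.119, 0.993], [-0.0, 0.993, 0.119], [-1.0, 0.0, -0.003]]
force: [-3.5, -2.4, -2.6]
finger_gap: 0.246
```

>>> send_rows:
  deltas:
    - [[1,0.1,0,0,0],[1,0.1,0,0,0],[1,0,0,0,0]]

```text
time_s: 21.9
tool_pos: [0.5395, 0.0245, 0.0544]
ee_rot: [[-0.001, -0.119, 0.993], [-0.0, 0.993, 0.119], [-1.0, 0.0, -0.001]]
force: [-3.5, -2.2, 3.2]
finger_gap: 0.248
```

>>> send_rows:
  deltas:
    - [[1,0.05,-0.05,-0.05,0],[1,0.03,0,0,0],[1,0,0,0,0],[1,0,0,0,0]]

```text
time_s: 22.23
tool_pos: [0.5397, 0.0241, 0.054]
ee_rot: [[0.001, -0.118, 0.993], [-0.0, 0.993, 0.118], [-1.0, -0.0, 0.001]]
force: [-0.6, 0.7, 4.5]
finger_gap: 0.246
```

>>> send_rows:
  deltas:
    - [[1,0.05,0,0,0],[1,0.03,0,0,0],[1,0,0,0,0],[1,0,0,0,0]]

```text
time_s: 22.57
tool_pos: [0.5397, 0.0241, 0.0538]
ee_rot: [[0.001, -0.119, 0.993], [-0.0, 0.993, 0.119], [-1.0, -0.0, 0.001]]
force: [-2.9, 1.4, 14.0]
finger_gap: 0.249
```

Run:
```python
from fit import *
go((.539,.0238,.0537),96.82)
s=cap('side','side12'); crop(s,'s12',235,195,395,305,5);c=cap('top','top12'); crop(c,'t12',260,170,370,320,4)
go((.539,.0238,.0537),96.82); print(status.read_state()['moment'])
```

```text
t 22.5667 tcp [0.5397 0.0241 0.0538] q [-0.078  0.625  1.927  0.     0.588 -1.767] F [-2.9   1.42 14.  ] gap 0.249 tilt [ 0.0012 -0.0001]
yawY 96.81 delta cm in tool [ 0.01 -0.02 -0.08] roll -0.01
t 22.6667 tcp [0.5397 0.0241 0.0538] q [-0.078  0.625  1.927  0.     0.588 -1.767] F [-2.27  1.1  13.91] gap 0.248 tilt [ 0.0012 -0.0001]
yawY 96.81 delta cm in tool [ 0.01 -0.02 -0.08] roll -0.01
[ 0.28401817  1.20946827 -0.04135166]
```

View pics/s12.png

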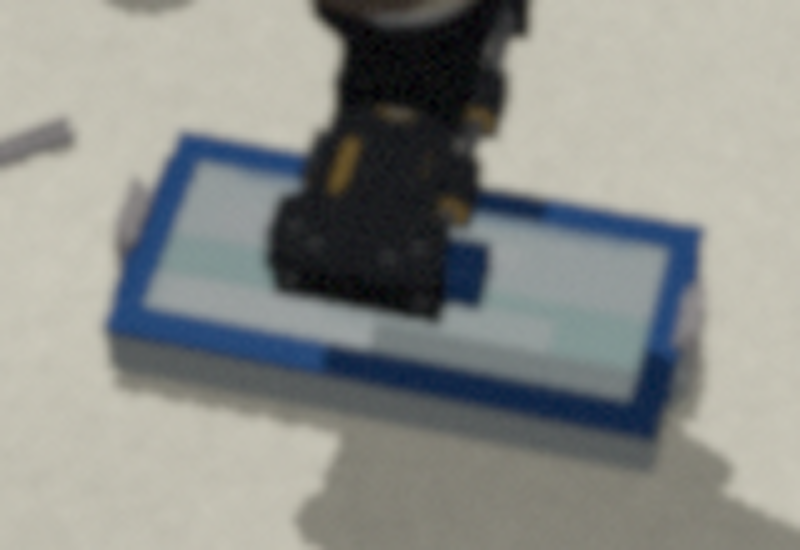

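View pics/t12.png

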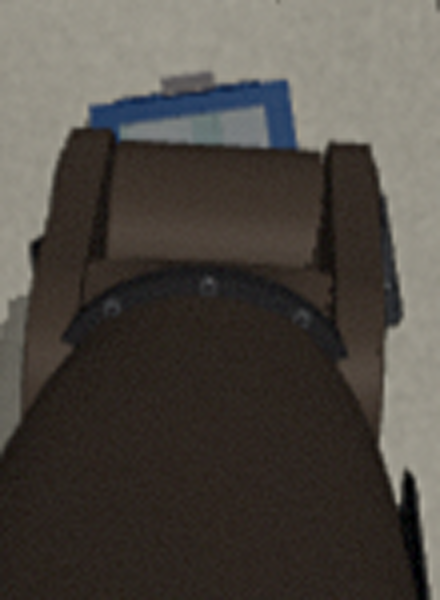

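Run:
```python
from fit import *
s=load('side12'); q=(.5395,.024,.119); L=[];H=[]
from itertools import product
for x,y in list(product(np.r_[np.linspace(-.118,-.112,3),np.linspace(.112,.118,3)],np.r_[np.linspace(-.052,-.022,8),np.linspace(.02,.05,8)])):
    P=W(q,[[x,y,.033]]); u=proj(s,P)[0]; d=dep(s,*u); H.append((x,y,d[2]))
H=np.array(H)
for a in(-1,1):
  for b in (-1,1):
    m=(np.sign(H[:,0])==a)&(np.sign(H[:,1])==b); print(a,b,np.median(H[m,2]).round(4),H[m,2].std().round(4))
# reference: same method on bare bench beside each end
for x in(-.15,.15):
    z=[dep(s,*proj(s,W(q,[[x,y,0]]))[0])[2] for y in np.linspace(.06,.1,15)]; print(x,np.median(z).round(4))
```

```text
-1 -1 0.0328 0.0022
-1 1 0.0331 0.0018
1 -1 0.0324 0.0021
1 1 0.0324 0.0016
-0.15 -0.0011
0.15 -0.001
```

>>> send_rows:
  deltas:
    - [[1,-0.02,0,-0.02,0],[1,0,0,0,0],[1,0,0,0,0],[1,0,0,0,0],[1,0,0,0,0],[1,0,0,0,0]]

```text
time_s: 23.17
tool_pos: [0.5397, 0.0241, 0.0538]
ee_rot: [[0.002, -0.119, 0.993], [-0.0, 0.993, 0.119], [-1.0, -0.0, 0.002]]
force: [-1.4, 2.0, 10.4]
finger_gap: 0.248
```

>>> send_rows:
  deltas:
    - [[1,0,0,0,0],[1,0,0,0,0],[1,0,0,0,0],[1,0,0,0,0]]

```text
time_s: 23.5
tool_pos: [0.5397, 0.0241, 0.0539]
ee_rot: [[0.002, -0.118, 0.993], [-0.0, 0.993, 0.118], [-1.0, -0.0, 0.002]]
force: [-1.8, 0.8, 10.7]
finger_gap: 0.252
```

Run:
```python
from fit import *
s=status.read_state(); print(s['tool_pos'],s['force'],s['finger_gap']); print(ticket.sign_off())
```

```text
[0.53973652 0.02409808 0.05385526] [-1.80011962  0.76114431 10.73642042] 0.2521325700547821
the job is handed in; nothing more can be done
None
```

The spatula is in its pocket and released, the cover is snapped on under both clips, and the gripper is still pressing it down. I handed the job in at 23.5 s. No verdict came back.

- **Spatula:** The first grasp failed because I lifted before the fingers had closed; the spatula hadn't moved, and the second grasp held. Pictures after release show it flat, with the blade in the wide slot and the tweezers still in their lane.
- **Cover:** I shifted it about 1 mm towards the far end on the way down to even out the clip load. The push reached about 7 N at the end of my 2 mm steps, lower than the 10–12 N described, then dropped as the clips sprang back. Depth readings put both ends of the plate within 0.6 mm of its expected 33 mm and level to about 0.002 rad. In the last side picture both clips stand over the edge, and the far one is where it was before the cover went on.
- **Pressing:** The last reading was 10.7 N downward with about 2 N sideways, and the grip is still closed on the bar.
- **Checks that disagreed:** The two cameras differed by about 3 mm on positions, so I used their average. While pressing, I also read a moment of about 1.2 N·m, which suggested uneven load, but the depth readings showed no tilt.
- **Bystanders:** I noticed no contact with the beaker, bottle or tube rack, but I didn't measure their positions at the end.

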